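# Hold a shade sample flush in the tilted head of a colour meter

## Robot

A 7-joint arm with a two-finger parallel gripper is mounted at the origin on a cart in front of the work surface, level with it; the furniture and walls round the work are solid. World frame = base frame: x ahead of the robot, y to its left, z up, the work surface at z = 0. Lengths are in mm, angles in rad, forces in N, time in s.
With the tool pointing down it reaches from about 400 to 875 mm from the base axis. Payload 6.5 kg.
Tool frame: the origin (TCP) lies on the mounting face of the last link; the fingertips stand 166 mm ahead of it and the grasp point (between the pads) lies 147 mm ahead of it; z points along the fingers, y is the line along which they close (so a half turn about z gives the same grasp; the last joint's range is limited). The gripper opens to 88 mm and grips with 3 to 60 N. Pads are 18 mm wide; open, the fingers measure 123 mm over their backs; the gripper's body (75 mm by 187 mm) begins 45 mm behind the grasp point.
Start: joints at [-1.348, 0.536, -0.004, 1.538, 0.003, 1.067, -0.071], TCP at [185.112, 623.076, 404.716] pointing down, gripper open.
Joint ranges: [-2.7, 2.7], [-0.37, 2.16], [-1.27, 1.26], [0.24, 2.4], [-1.31, 4.45], [0.19, 1.91], [-2.76, 2.76]. Speed limits (rad/s): [2.39, 2.39, 3.14, 3.14, 3.14, 3.14, 3.14].

## Interface

Orientations are given as a 3x3 rotation matrix whose columns are the frame's x, y, z axes.
In Python, from plant import manip gives the robot as it stands.
- The arm moves only by the shell command python3 -m handwheel 'ROWS' [FORCE]. ROWS is rows parted by semicolons, their numbers by spaces, 1 to 12 of them, each of 7 numbers: a rotation vector rx, ry, rz in rad, then dx, dy, dz in mm, then the opening from 0.0 (shut) to 1.0 (fully open); each row is the pose to reach, as a shift and turn from the pose commanded when the command began, along the tool's axes at that moment; what a row does not reach only later rows make up. A row lasts 1/12 s, in which the tool goes at most 41.7 mm and 0.125 rad, less where a joint would pass 70% of its speed; a pose out of reach is approached as far as the arm can. The fingers move at their own pace and stop on an object; FORCE is the grip in N (left out, the last holds). Time passes only in rows, so rows that do not move let the fingers close. It prints the time, the measured TCP pose, the force, the opening and the grip force at its end.
- manip.get_obs(): the state, without advancing time (a new reading comes with each control period).
- manip.snapshot(name): name is "side" or "top" or "wrist"; returns (picture, depth): 400x640x3 uint8, blue, green, red; 400x640 float32, mm along the optical axis (not along the pixel's ray), 0 where there is no reading.
- manip.get_calibration(name): a dict with "fx", "fy", "cx", "cy" (pixels), "position" and "orientation" of the camera in the world. Camera axes: x right, y up, looking along -z (the intrinsics and any distortion apply to the point x, -y, -z); pixel columns grow to the right and rows downward; lengths in mm; the calibration is good to about 2 mm. The wrist camera is an equidistant fisheye: a pixel r from the principal point sees the ray r / f radians off the axis. A picture is of the moment at which its call begins: read the wrist's pose just before it. get_calibration takes no time and is no camera call; for the wrist camera it gives the pose at the moment of the call.
- manip.hand_in(): hands the job in; it is judged then, once.
The state is a dict: "time_s": time; "joints": joint angles; "joint_velocities": joint speeds; "tau": joint torques, N m; "position": TCP position; "orientation": TCP orientation; "contact_force": force on the tool from outside, world axes, zero at the start; "wrist_torque": the same for the moment, N m; "grip_width": opening from 0.0 (shut) to 1.0 (fully open); "finger_force": force on a finger pad.
Only numpy, scipy, OpenCV 4.12 (cv2) and the standard library are available. Lean on these libraries where they do the work, as an engineer would, in place of code of your own. Each camera call takes 0.05 s, during which the arm holds its last target. There are 200 camera calls.

## Task

Pick up the white sample tile by its blue handle, tilt it to match the sloping face of the colour meter, and slide one short edge under the metal lip at the low end of that face until it meets the stop, squarely and in the middle, with the tile lying flush over the dark measuring window. Finish while still gripping the handle and pressing the tile gently but firmly against the face; do not let go. Do not ram the meter or shift its tilt, and leave the other things on the worktop where they are.

Things in the scene. Friction and masses are not known exactly. Their poses are not given: they have to be found in the camera images.
- sample_tile: Loose sample tile, 0.12 kg: white slab 80 (x) x 56 (y) x 6 mm with an upright blue handle block at the middle of its top, 28 (x) x 20 (y) mm, reaching 46 mm above the underside. Lies flat, handle up. Origin: centre of underside; z up through the handle, x along the long side. Both short edges are alike. Grip the handle across its 20 mm (y); along x the lip leaves a finger little room.
- sensor_face: Grey sloping face, 112 (x) x 86 (y) mm, of the colour meter's tilting head; spring-mounted: pressed, it sinks 0.4 mm per N, 7 mm at most. Slope 10 to 23 degrees, low end towards the robot. Origin: on its surface, 20 mm out from the hinge, 88 to 90 mm above the worktop; z outward normal, y along the hinge, x up the slope. Runs from x = -52 (stop) to +60 mm. Dark window, 26 mm across, at x = -12 mm.
- lip_edge (a point): Middle of the lip's free edge, on its underside. Axes parallel to the face's; it lies at x = -40, z = +9 mm over the unpressed face. The aluminium lip covers the face from there down to the stop wall at x = -52 mm, over the full width, open at both sides: a 9 mm slot for the 6 mm tile. Lip 4 mm thick. With its edge on the stop the tile's centre is at x = -12 mm on the face.
- tilt_head: The tilting head itself, carrying face, lip and stop. Origin on its hinge line, axes parallel to the face's. Stiff hinge: it holds its tilt up to about 6 N m.
- meter: White colour meter, fixed to the worktop: foot 130x124 mm, two cheeks beside the face (y = +-47 to +-56 mm) rising to 92 mm, black clamp knobs outside them to y = +-71 mm. Origin: centre of the underside; x points away from the robot at yaw 0. (A tall milling machine, fixed, bounds the work on the left: x over 0.33 m, y over 0.43 m.)
- head_top_edge (a point): Middle of the upper end of the sloping face, 60 mm from the face's origin along its x.
- cast_1: Bystander, loose: dental cast, ivory teeth with one blue crown on a white base, 65x67x34 mm. Origin: centre of the underside.
- cast_flat: Bystander, loose: low ivory horseshoe dental cast, 60x64x20 mm. Origin: centre of the underside.
- wax_ring: Bystander, loose: red round sprue base with an ivory pin, 51 mm across, 49 mm high. Origin: centre of the underside.
- scan_tray: Bystander, loose: flat black scan tray, 60x114x24 mm. Origin: centre of the underside.
- cast_pink: Bystander, loose: pink dental cast, 64x61x31 mm. Origin: centre of the underside.
There are look-alikes about, which are no part of the job. Of the things that look like the sample_tile, the middle-sized one is meant.

How it is judged (in metres and radians):
At the end, for the whole second after the job is handed in: Tile on the sloping face: parallel within 0.06 rad, square within 0.12 rad, underside within 3 mm of the face, centre within 4 mm of its place against the stop (x = -12 mm) and 12 mm of the middle line, pressed with 3 to 40 N, gripped and still for the last second (angle between the z axis of sample_tile and the z axis of sensor_face, either way round below 0.06 rad and angle between the x axis of sample_tile and the x axis of sensor_face, either way round below 0.12 rad and x of sample_tile in the frame of sensor_face between -0.016 and -0.008 m and y of sample_tile in the frame of sensor_face between -0.012 and 0.012 m and z of sample_tile in the frame of sensor_face between -0.003 and 0.003 m and contact force between sample_tile and sensor_face between 3 and 40 N and contact force between the fingers and sample_tile above 2 N and linear speed of sample_tile below 0.02 m/s); the arm keeps its last pose, push and grip.
It fails at once if the tile or the robot rams the meter (more than 60 N) (contact force between any of sample_tile, the arm, the fingers and meter above 60 N).
It fails at once if the head's tilt is shifted (its upper edge moves more than 5 mm) (distance of head_top_edge from where it was at the start of the episode above 0.005 m).
It fails at once if a bystander is moved more than 15 mm (distance of any of cast_1, cast_flat, wax_ring, scan_tray, cast_pink from where it was at the start of the episode above 0.015 m).
It also fails if it takes over 40 s, if anything falls off the work surface, if the arm or the gripper's body presses on something with over 40 N, if the wrist force passes 120 N, or if a joint passes its speed limit or range.

## Working session

There is one attempt and no reset: what is moved stays moved. The work goes in short steps, Python scripts to look and compute and a shell command to move; the robot and the scene stay as the last step left them, time stands still between calls to the robot, and variables do not carry over. Pictures are saved under pics/ and viewed, at most 10 in all, crops included, and the job is handed in when it is done.

```bash
mkdir -p pics; cat > h.py <<'E'
import numpy as np, cv2
from plant import manip
np.set_printoptions(precision=3,suppress=True)
def snap(n,tag):
    c=manip.get_calibration(n); im,d=manip.snapshot(n)
    cv2.imwrite(f'pics/{tag}.png',im); np.savez(f'{tag}.npz',im=im,d=d,pos=c['position'],R=c['orientation'],k=[c['fx'],c['fy'],c['cx'],c['cy']])
    return c
def cloud(tag):
    z=np.load(tag+'.npz'); d=z['d']; fx,fy,cx,cy=z['k']
    v,u=np.mgrid[:400,:640]
    P=np.stack([(u-cx)/fx*d,-(v-cy)/fy*d,-d],-1)@z['R'].T+z['pos']
    P[d==0]=np.nan
    return P,z['im']
E
python3 - <<'E'
from h import *
for n in('top','side'):
    c=snap(n,n); print(n,c)
o=manip.get_obs(); print(o)
E
```

```text
top {'fx': 391.80485128554386, 'fy': 391.80485128554386, 'cx': 314.7613324356728, 'cy': 196.20457597439923, 'position': array([ 468.747,  -26.486, 1128.792]), 'orientation': array([[-0.013,  0.998, -0.059],
       [-1.   , -0.014, -0.023],
       [-0.024,  0.059,  0.998]])}
side {'fx': 432.6892182847666, 'fy': 432.6892182847666, 'cx': 318.04905772047175, 'cy': 191.29616265715805, 'position': array([1031.124,  339.23 , 1244.052]), 'orientation': array([[-0.582, -0.716,  0.385],
       [ 0.813, -0.513,  0.276],
       [-0.   ,  0.474,  0.881]])}
{'time_s': 0.1, 'joints': array([-1.348,  0.537, -0.004,  1.539,  0.003,  1.067, -0.071]), 'joint_velocities': array([ 0.   , -0.002, -0.002, -0.002,  0.   ,  0.002, -0.001]), 'tau': array([  0.003, -57.208,   0.994, -25.223,  -0.056,   0.013,   0.   ]), 'position': array([185.043, 622.807, 403.948]), 'orientation': array([[-0.959,  0.285, -0.   ],
       [ 0.285,  0.959, -0.002],
       [-0.   , -0.002, -1.   ]]), 'contact_force': array([ 0.409, -0.155,  0.175]), 'wrist_torque': array([ 0.033, -0.026, -0.011]), 'finger_force': 0.0, 'grip_width': 1.0004141894956735}
```

View pics/top.png

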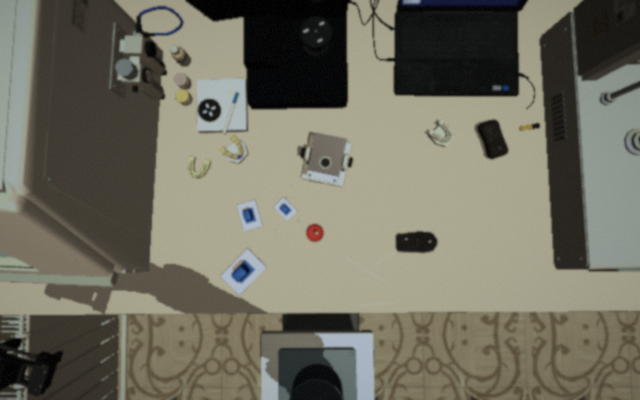

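View pics/side.png

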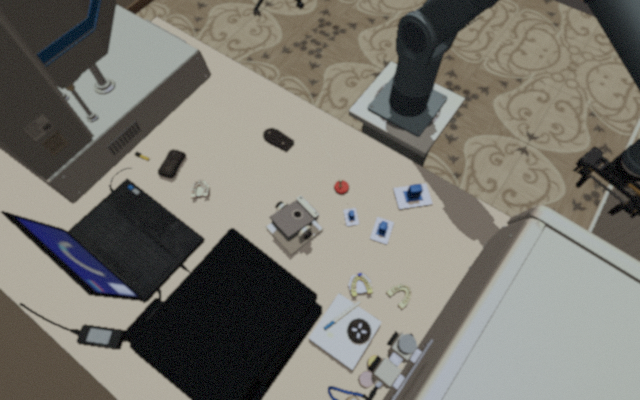

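The top view shows three tiles: the large one at (243,271), the middle one at (249,215) and the small one at (285,209). The meter is at (326,160), with its window at (325,162) and its lip near (322,180). The wax ring is at (315,233).

```bash
python3 - <<'E'
from h import *
P,im=cloud('top'); i=im.astype(int)
for (u,v,r) in((249,215,22),(285,209,15),(243,271,30)):
    s=np.s_[v-r:v+r,u-r:u+r]; q=P[s].reshape(-1,3); c=i[s].reshape(-1,3)
    blue=(c[:,0]-c[:,2]>50); white=(c[:,2]>150)&(c[:,0]>c[:,2]-5)
    print('tile',u,v)
    for n,m in(('blue',blue&(q[:,2]>np.nanmax(q[blue][:,2])-8)),('white|blue',white|blue)):
        x=q[m]; x=x[~np.isnan(x[:,0])]
        rc=cv2.minAreaRect(x[:,:2].astype(np.float32)); print(n,len(x),rc,x.mean(0),np.median(x[:,2]))
s=np.s_[125:195,290:362]
cv2.imwrite('pics/m1.png',np.hstack([cv2.resize(im[s],None,fx=5.5,fy=5.5,interpolation=cv2.INTER_CUBIC),cv2.resize(im[190:260,225:297],None,fx=5.5,fy=5.5,interpolation=cv2.INTER_CUBIC)]))
print(P[125:200:4,296:360:5,2].round(0))
E
```

```text
tile 249 215
blue 65 ((482.830078125, 188.7672119140625), (27.077043533325195, 18.376476287841797), 15.052309036254883) [482.844 188.498  45.674] 45.45934078744881
white|blue 483 ((483.7067565917969, 189.4313201904297), (81.3017807006836, 56.420387268066406), 14.72806453704834) [482.733 187.469  12.161] 6.892209888585057
tile 285 209
blue 31 ((499.388427734375, 85.82791137695312), (18.44027328491211, 11.910841941833496), 43.28251266479492) [499.302  85.775  34.424] 34.02647787503133
white|blue 259 ((500.37396240234375, 86.26731872558594), (60.167137145996094, 40.81297302246094), 44.55038833618164) [500.109  85.105   8.883] 5.102491117449972
tile 243 271
blue 104 ((324.4461364746094, 206.05023193359375), (25.060359954833984, 33.8909912109375), 44.85719680786133) [323.816 206.733  64.734] 64.50969735555861
white|blue 928 ((323.20526123046875, 207.1571502685547), (79.33078002929688, 111.45223236083984), 44.942100524902344) [323.174 204.666  17.368] 9.450934556035918
[[ -2.   2.   0.  -0.  -2.  -2.   0.  -1.   3.  -3.   3.   3.  -2.]
 [  0.   0.  -1.   2.   0.   1.   3.   3.  -2.  -3.  -
[... 470 characters left out ...]
92.  91.   1.   5.]
 [  3.  -2.  80.  83.  87.  87.  91.  91.  89.  86.  94.  83.   2.]
 [ -2.   2.  18.  83.  84.  86.  85.  85.  86.  68.  18.  82.   1.]
 [ -0.   4.  19.  84.  81.  82.  85.  80.  87.  46.  14.   0.   4.]
 [ -3.  -1.  90.  92.  90.  92.  79.  83.  81.  19.   1.  -3.   1.]
 [ -2.  15.  88.  91.  93.  91.  89.  93.  90.  15.  -2.   0.   4.]
 [  1.  -0.   1.   4.  15.  17.  88.  88.  89.  15.  -2.  -1.  -1.]
 [ -3.   1.  -1.   4.  -2.  -2.  -4.  11.  15.  16.   3.  -2.  -1.]
 [  2.  -2.   1.  nan   5.  -1.   1.  -1.   1.   2.   2.   3.   0.]
 [ -0.  -2.   1.  -2.   0.  -2.   1.   2.  -3.  -2.   2.   1.   2.]
 [  3.  -0.  -1.  -1.   4.   2.   1.   2.   1.   0.  -2.  -3.   2.]]
```

View pics/m1.png

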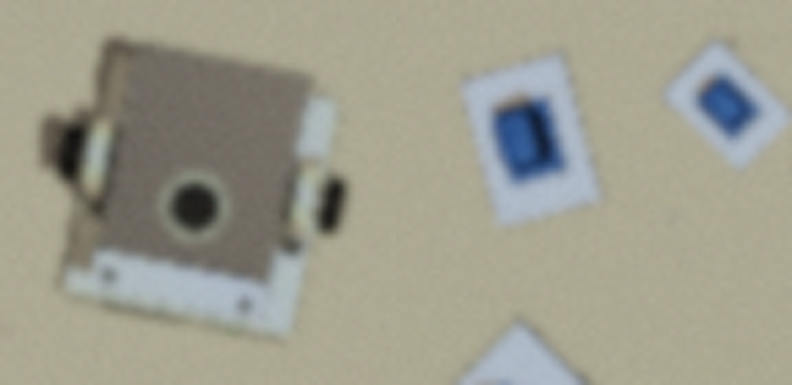

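The enlarged crop shows the meter yawed slightly, with the lip at its lower side, towards the robot. The window centre is at crop (195,206), which is top-view pixel (325.5,162.5). Next I fit the face plane, the yaw and the window.

```bash
cat > face.py <<'E'
from h import *
for cam,box,w in(('top',(125,195,290,362),None),('side',(190,260,255,330),None)):
    P,im=cloud(cam); i=im.astype(int)
    m=np.zeros(im.shape[:2],bool); a=box; m[a[0]:a[1],a[2]:a[3]]=1
    br=i.max(-1)
    g=m&(br>70)&(br<150)&(P[...,2]>70)
    q=P[g]; 
    for _ in range(5):
        A=np.c_[q[:,:2],np.ones(len(q))]; s=np.linalg.lstsq(A,q[:,2],rcond=None)[0]
        r=q[:,2]-A@s; q=q[abs(r)<5]
    n=np.array([-s[0],-s[1],1]); n/=np.linalg.norm(n)
    rc=cv2.minAreaRect(q[:,:2].astype(np.float32))
    print(cam,len(q),'n',n,'slope deg',np.degrees(np.arccos(n[2])),'updir yaw',np.degrees(np.arctan2(s[1],s[0])),'std',r.std(),rc)
    d=m&(br<55)&(P[...,2]>75); k,lab,st,ce=cv2.connectedComponentsWithStats(d.astype(np.uint8))
    for j in range(1,k):
        if st[j,4]>20:
            z=np.load(cam+'.npz'); fx,fy,cx,cy=z['k']; u,v=ce[j]
            ray=z['R']@np.array([(u-cx)/fx,-(v-cy)/fy,-1]); t=(s[2]-z['pos'][2]+s[:2]@z['pos'][:2])/(ray[2]-s[:2]@ray[:2])
            print(' dark',st[j],ce[j],z['pos']+t*ray)
    # lip
    wl=m&(br>165)&(P[...,2]>82); k,lab,st,ce=cv2.connectedComponentsWithStats(wl.astype(np.uint8))
    for j in range(1,k):
        if st[j,4]>20: 
            x=P[lab==j]; print(' white',st[j],x.mean(0),cv2.minAreaRect(x[:,:2].astype(np.float32)))
E
python3 face.py
```

```text
top 1190 n [-0.242  0.052  0.969] slope deg 14.309881738910585 updir yaw -12.247342388234234 std 1.8649391042660894 ((641.7930908203125, -32.547882080078125), (106.05621337890625, 99.27169799804688), 77.57833862304688)
 dark [301 148   4   9  27] [302.407 152.037] [648.78   28.76   90.693]
 dark [322 159   7   7  36] [324.972 162.083] [621.285 -31.194  87.084]
 white [306 171  33  13 210] [581.03  -23.369  89.772] ((581.2604370117188, -22.08649444580078), (84.87035369873047, 18.637229919433594), 77.68468475341797)
side 126 n [-0.473 -0.096  0.876] slope deg 28.879790240192246 updir yaw 11.465860887842721 std 1.7542161395936735 ((638.0792846679688, -30.100914001464844), (18.10572052001953, 129.17816162109375), 30.990041732788086)
 dark [304 232   7   6  24] [307.375 234.625] [666.285  40.55  112.403]
 dark [255 247  17  13 117] [260.325 255.026] [805.353  -6.13  182.46 ]
 white [296 196  24  20 119] [583.637 -20.968  89.577] ((583.9075927734375, -19.47552490234375), (85.65821075439453, 17.396121978759766), 78.02429962158203)
```

```bash
cat > go.py <<'E'
from h import *
from scipy.spatial.transform import Rotation as Ro
def tool(yaw,slope=0):  # tool y along angle yaw+90, z down, tilted so -z = normal of a slope rising towards yaw
    y=np.radians(yaw); s=np.radians(slope)
    n=np.array([-np.sin(s)*np.cos(y),-np.sin(s)*np.sin(y),np.cos(s)]); yy=np.array([-np.sin(y),np.cos(y),0])
    return np.stack([np.cross(yy,-n),yy,-n],1)
def row(p,R,ref=None):
    o=manip.get_obs(); p0,R0=(o['position'],o['orientation']) if ref is None else ref
    rv=Ro.from_matrix(R0.T@R).as_rotvec(); d=R0.T@(np.array(p)-p0)
    print('t',o['time_s'],'rows>=',max(np.linalg.norm(d)/41.7,np.linalg.norm(rv)/.125),'|',np.round(rv,4),np.round(d,1))
    return p,R
E
python3 - <<'E'
from go import *
o=manip.get_obs()
a=row([230,380,404],o['orientation'])
row([483,189,300],tool(14.8),a)
E
```

```text
t 0.1 rows>= 5.921668513896945 | [0. 0. 0.] [-112.2 -220.     0.3]
t 0.1 rows>= 8.000612436230165 | [-0.002 -0.    -0.547] [-296.9 -110.9  104.2]
```

```bash
python3 -m handwheel '0 0 0 -112 -220 0 1;0 0 0 -112 -220 0 1;0 0 0 -112 -220 0 1;0 0 0 -112 -220 0 1;0 0 0 -112 -220 0 1;0 0 0 -112 -220 0 1;0 0 0 -112 -220 0 1' 
python3 -m handwheel '0 0 -0.547 -297 -111 104 1;0 0 -0.547 -297 -111 104 1;0 0 -0.547 -297 -111 104 1;0 0 -0.547 -297 -111 104 1;0 0 -0.547 -297 -111 104 1;0 0 -0.547 -297 -111 104 1;0 0 -0.547 -297 -111 104 1;0 0 -0.547 -297 -111 104 1;0 0 -0.547 -297 -111 104 1;0 0 -0.547 -297 -111 104 1;0 0 -0.547 -297 -111 104 1' 
python3 - <<'E'
from go import *
print(snap('wrist','w1')); row([483,189,230],tool(14.8))
E
```

```text
time_s: 0.68
position: [231.3, 373.4, 403.8]
orientation: [[-0.957, 0.291, -0.001], [0.291, 0.957, -0.006], [-0.001, -0.006, -1.0]]
contact_force: [0.1, -0.8, 0.3]
grip_width: 0.999
finger_force: 0.0
time_s: 1.6
position: [483.7, 187.9, 299.8]
orientation: [[-0.968, -0.252, -0.001], [-0.252, 0.968, -0.001], [0.002, -0.001, -1.0]]
contact_force: [-1.0, -0.1, 0.1]
grip_width: 0.996
finger_force: 0.0
{'fx': 309.70691628693146, 'fy': 309.70691628693146, 'cx': 317.3278500116609, 'cy': 198.1391796360377, 'position': array([405.048, 166.607, 280.092]), 'orientation': array([[-0.253, -0.92 , -0.3  ],
       [ 0.968, -0.241, -0.077],
       [-0.002, -0.31 ,  0.951]])}
t 1.65 rows>= 1.6841705780371756 | [ 0.    -0.001 -0.001] [-0.2 -0.4 70.2]
```

View pics/w1.png

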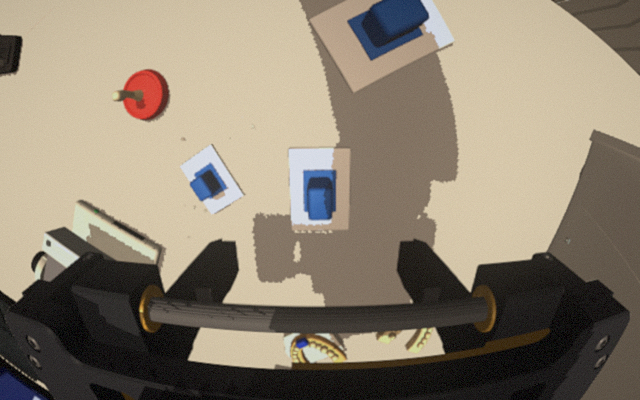

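The wrist view has the middle tile centred, with slab corners at (289,149), (351,149), (350,230) and (291,231). The fingers are clear on both sides.

```bash
cat >> h.py <<'E'
def wray(tag,uv):
    z=np.load(tag+'.npz'); fx,fy,cx,cy=z['k']; a=(np.array(uv,float)-[cx,cy])/fx; th=np.linalg.norm(a,axis=1,keepdims=True)
    d=np.c_[a*np.sin(th)/th,np.cos(th)]*[1,-1,-1]
    return z['pos'],d@z['R'].T
def wplane(tag,uv,n,p):
    o,d=wray(tag,uv); n=np.array(n); return o+d*(((np.array(p)-o)@n)/(d@n))[:,None]
E
python3 - <<'E'
from go import *
q=wplane('w1',[(289,149),(351,149),(350,230),(291,231)],[0,0,1],[0,0,6]); print(q,q.mean(0))
e=(q[3]+q[2]-q[0]-q[1])/2; print(np.linalg.norm(e),np.degrees(np.arctan2(e[1],e[0])),np.linalg.norm(q[0]-q[1]))
print(wplane('w1',[(309,185),(331,183),(330,219),(308,220)],[0,0,1],[0,0,46]).mean(0))
E
```

```text
[[453.283 152.502   6.   ]
 [439.202 206.182   6.   ]
 [515.046 227.579   6.   ]
 [530.536 172.454   6.   ]] [484.517 189.679   6.   ]
79.29099551189022 15.114287372760135 55.49656045114662
[481.759 187.984  46.   ]
```

```bash
python3 -m handwheel '0 0 0 0 1 35 1;0 0 0 0 1 70 1;0 0 0 0 1 95 1;0 0 0 0 1 110 1;0 0 0 0 1 118 1;0 0 0 0 1 123.5 1;0 0 0 0 1 123.5 1'
python3 -m handwheel '0 0 0 0 0 0 0;0 0 0 0 0 0 0;0 0 0 0 0 0 0;0 0 0 0 0 0 0;0 0 0 0 0 0 0;0 0 0 0 0 0 0;0 0 0 0 0 0 0;0 0 0 0 0 0 0' 30
```

```text
time_s: 2.23
position: [482.1, 191.2, 177.1]
orientation: [[-0.966, -0.257, -0.001], [-0.257, 0.966, 0.0], [0.0, 0.0, -1.0]]
contact_force: [0.6, 0.6, 1.2]
grip_width: 1.0
finger_force: 0.0
time_s: 2.9
position: [482.7, 190.3, 177.3]
orientation: [[-0.967, -0.255, 0.0], [-0.255, 0.967, 0.0], [-0.0, -0.0, -1.0]]
contact_force: [-0.5, -0.1, 0.2]
grip_width: 0.418
finger_force: 0.0
```

```bash
python3 -m handwheel '0 0 0 0 0 0 0;0 0 0 0 0 0 0;0 0 0 0 0 0 0;0 0 0 0 0 0 0;0 0 0 0 0 0 0' 30
python3 -m handwheel '0 0 0 0 0 -20 0;0 0 0 0 0 -60 0;0 0 0 0 0 -100 0;0 0 0 0 0 -120 0;0 0 0 0 0 -120 0;0 0 0 0 0 -120 0'
python3 - <<'E'
from go import *
print(manip.get_obs()['contact_force'])
R=tool(-12.3,14.3); n=-R[:,2]; xf=-R[:,0]
print(n,xf)
# hover: tile centre 60 mm above face at x=+20
O=np.array([621.3,-31.2,87.1])+12*xf
p=O+20*xf+(28+147+60)*n
row(p,R); 
E
```

```text
time_s: 3.32
position: [482.7, 190.2, 177.2]
orientation: [[-0.967, -0.255, -0.0], [-0.255, 0.967, -0.0], [0.0, -0.0, -1.0]]
contact_force: [-1.2, -0.2, 0.6]
grip_width: 0.221
finger_force: 30.0
time_s: 3.82
position: [482.8, 190.4, 297.9]
orientation: [[-0.967, -0.255, 0.002], [-0.255, 0.967, 0.001], [-0.002, 0.001, -1.0]]
contact_force: [-1.1, -0.1, -2.3]
grip_width: 0.221
finger_force: 30.0
[-1.126 -0.051 -2.272]
[-0.241  0.053  0.969] [ 0.947 -0.206  0.247]
t 3.8167 rows>= 5.8628960021295065 | [ 0.06  -0.243  0.47 ] [ -53.3 -237.3  -24.9]
```

```bash
python3 -m handwheel '0.06 -0.243 0.47 -53 -237 -25 0;0.06 -0.243 0.47 -53 -237 -25 0;0.06 -0.243 0.47 -53 -237 -25 0;0.06 -0.243 0.47 -53 -237 -25 0;0.06 -0.243 0.47 -53 -237 -25 0;0.06 -0.243 0.47 -53 -237 -25 0;0.06 -0.243 0.47 -53 -237 -25 0;0.06 -0.243 0.47 -53 -237 -25 0;0.06 -0.243 0.47 -53 -237 -25 0'
python3 - <<'E'
from go import *
snap('wrist','w2'); 
E
```

```text
time_s: 4.57
position: [593.5, -24.8, 320.1]
orientation: [[-0.948, 0.213, 0.236], [0.206, 0.977, -0.053], [-0.242, -0.002, -0.97]]
contact_force: [-0.3, 0.5, -1.3]
grip_width: 0.223
finger_force: 30.0
```

View pics/w2.png

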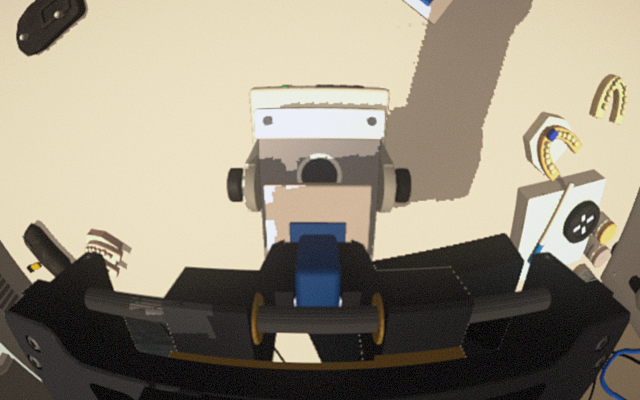

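Looking from the wrist, the tile's leading edge runs (265,186)–(374,185) and is roughly parallel to the lip's free edge, (257,138)–(384,138). Both are centred near u = 320. I'll use the wrist depth to fit the tile and face planes relative to each other.

```bash
cat > rel.py <<'E'
from go import *
def wcloud(tag):
    z=np.load(tag+'.npz'); v,u=np.mgrid[:400,:640]; o,d=wray(tag,np.c_[u.ravel(),v.ravel()])
    ax=-z['R'][:,2]; t=z['d'].ravel()/(d@ax); P=(o+d*t[:,None]).reshape(400,640,3); P[z['d']==0]=np.nan; return P,z['im']
def plane(q):
    q=q[~np.isnan(q[:,0])]
    for _ in range(6):
        c=q.mean(0); n=np.linalg.svd(q-c,full_matrices=False)[2][2]; n*=np.sign(n[2]); r=(q-c)@n; q=q[abs(r)<max(2.5*r.std(),.5)]
    return c,n,r.std(),len(q)
E
python3 - <<'E'
from rel import *
P,im=wcloud('w2')
def box(u0,u1,v0,v1): return P[v0:v1,u0:u1].reshape(-1,3)
f=plane(np.r_[box(262,296,144,180),box(345,378,144,180),box(262,378,143,152)]); l=plane(box(262,380,113,134)); t=plane(np.r_[box(270,285,190,228),box(352,366,190,228)])
for nm,x in(('face',f),('lip',l),('tile',t)): print(nm,x, 'slope',np.degrees(np.arccos(x[1][2])),'yaw',np.degrees(np.arctan2(-x[1][1],-x[1][0])))
R=manip.get_obs()['orientation']; print('-toolz',-R[:,2])
print('lip above face',(l[0]-f[0])@f[1])
E1=wplane('w2',[(257,138),(384,138)],l[1],l[0]); print('lip edge',E1,E1.mean(0))
T=wplane('w2',[(265,186),(374,185)],t[1],t[0]); print('tile edge',T,T.mean(0), np.linalg.norm(T[0]-T[1]))
W=wplane('w2',[(320,170)],f[1],f[0]); print(W)
im=im[95:245,240:400]; cv2.imwrite('pics/w2c.png',cv2.resize(im,None,fx=4,fy=4,interpolation=cv2.INTER_CUBIC))
E
```

```text
face (array([609.57 , -28.453,  83.287]), array([-0.243,  0.055,  0.968]), np.float64(0.6177772002637321), 3376) slope 14.454001089286885 yaw -12.833001584603323
lip (array([582.966, -21.925,  89.638]), array([-0.239,  0.054,  0.969]), np.float64(0.6584165941182719), 2398) slope 14.191908596097262 yaw -12.656630389313438
tile (array([609.143, -30.088, 147.886]), array([-0.233,  0.053,  0.971]), np.float64(0.569828298711858), 1085) slope 13.850139763759627 yaw -12.777820378076955
-toolz [-0.236  0.053  0.97 ]
lip above face 12.986899343564996
lip edge [[583.141 -64.706  92.052]
 [600.724  17.123  91.856]] [591.932 -23.792  91.954]
tile edge [[591.882 -53.24  144.999]
 [603.176   1.467 144.731]] [597.529 -25.887 144.865] 55.86093419677705
[[618.532 -29.827  85.618]]
```

View pics/w2c.png

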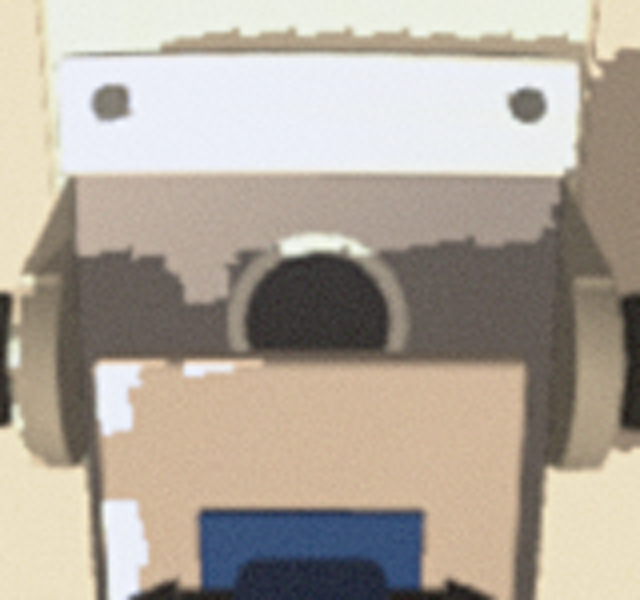

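The crop shows the lip's free edge from crop (62,175) to (570,172) and the tile's edge from (93,361) to (525,361). From those I compute the tile pose relative to the face, then the move in the tool's axes.

```bash
cat > fit.py <<'E'
from rel import *
def frame(n,ydir):
    y=ydir-n*(ydir@n); y/=np.linalg.norm(y); return np.stack([np.cross(y,n),y,n],1)
P,im=wcloud('w2')
def box(u0,u1,v0,v1): return P[v0:v1,u0:u1].reshape(-1,3)
f=plane(np.r_[box(262,296,144,180),box(345,378,144,180),box(262,378,143,152)]); l=plane(box(262,380,113,134)); t=plane(np.r_[box(270,285,190,228),box(352,366,190,228)])
E1=wplane('w2',[(255.5,138.7),(383,138)],l[1],l[0]); T=wplane('w2',[(263.3,185.2),(371.3,185.2)],t[1],t[0])
n=f[1]+l[1]; n/=np.linalg.norm(n)
Rf=frame(n,E1[1]-E1[0]); O=E1.mean(0)+40*Rf[:,0]; O=O-n*((O-f[0])@n)
Rt=frame(t[1],T[1]-T[0]); C=T.mean(0)+40*Rt[:,0]-6*Rt[:,2]
E
python3 - <<'E'
from fit import *
from scipy.spatial.transform import Rotation as Ro
print('face O',O,'tile in face',Rf.T@(C-O),'rot',Ro.from_matrix(Rf.T@Rt).as_rotvec(),'widths',np.linalg.norm(E1[1]-E1[0]))
W=wplane('w2',[(319.5,173)],n,O); print('window',Rf.T@(W[0]-O))
o=manip.get_obs(); p,R=o['position'],o['orientation']; print(p,R)
tR=R.T@Rt; tp=R.T@(C-p); print('tile in tool',tp); np.savez('fit.npz',Rf=Rf,O=O,tR=tR,tp=tp)
def tgt(x,y,z):
    Rn=Rf@tR.T; return O+Rf@np.array([x,y,z])-Rn@tp, Rn
a=row(*tgt(8,0,15)); b=row(*tgt(8,0,1.5),a); c=row(*tgt(-12,0,1.5),b)
E
```

```text
face O [633.023 -33.301  89.401] tile in face [18.369 -1.645 56.381] rot [-0.     0.008 -0.006] widths 84.04922397743725
window [-13.183   0.074   0.   ]
[593.52  -23.932 320.369] [[-0.949  0.211  0.236]
 [ 0.204  0.977 -0.053]
 [-0.242 -0.002 -0.97 ]]
tile in tool [ -1.568  -1.919 177.444]
t 4.6167 rows>= 1.033184539725547 | [-0.    -0.008 -0.006] [11.6  1.5 41.5]
t 4.6167 rows>= 0.32374100719424526 | [0. 0. 0.] [ 0.  -0.  13.5]
t 4.6167 rows>= 0.47961630695443597 | [0. 0. 0.] [20.   0.  -0.1]
```

```bash
python3 -m handwheel '0 -0.008 -0.006 6 1 20 0;0 -0.008 -0.006 11 1.5 34 0;0 -0.008 -0.006 11.5 1.5 41.5 0;0 -0.008 -0.006 11.5 1.5 41.5 0;0 -0.008 -0.006 11.5 1.5 41.5 0'
python3 -m handwheel '0 0 0 0 0 5 0;0 0 0 0 0 8 0;0 0 0 0 0 10 0;0 0 0 0 0 10 0;0 0 0 0 0 10 0;0 0 0 0 0 10 0'
cat > st.py <<'E'
from go import *
z=np.load('fit.npz'); f=[]; ps=[]
o=manip.get_obs(); C=o['position']+o['orientation']@z['tp']; Rt=o['orientation']@z['tR']
print('t',o['time_s'],'tile in face',z['Rf'].T@(C-z['O']),'rot',Ro.from_matrix(z['Rf'].T@Rt).as_rotvec(),'force face axes',z['Rf'].T@o['contact_force'],'torque',o['wrist_torque'],'grip',o['finger_force'])
E
python3 st.py
python3 - <<'E'
from go import *
snap('wrist','w3'); im=cv2.imread('pics/w3.png')[85:245,220:420]; cv2.imwrite('pics/w3c.png',cv2.resize(im,None,fx=3.7,fy=3.7,interpolation=cv2.INTER_CUBIC))
E
```

```text
time_s: 5.03
position: [593.7, -22.8, 278.9]
orientation: [[-0.947, 0.206, 0.246], [0.198, 0.979, -0.055], [-0.252, -0.003, -0.968]]
contact_force: [-0.4, -0.5, -0.5]
grip_width: 0.224
finger_force: 30.0
time_s: 5.53
position: [596.3, -24.4, 269.7]
orientation: [[-0.946, 0.207, 0.247], [0.2, 0.978, -0.055], [-0.254, -0.003, -0.967]]
contact_force: [-0.6, -0.3, -0.6]
grip_width: 0.223
finger_force: 30.0
t 5.5333 tile in face [10.74  -1.317  6.608] rot [-0.    -0.004 -0.002] force face axes [-0.672 -0.463 -0.408] torque [ 0.137  0.309 -0.033] grip 29.999853987246752
```

View pics/w3c.png

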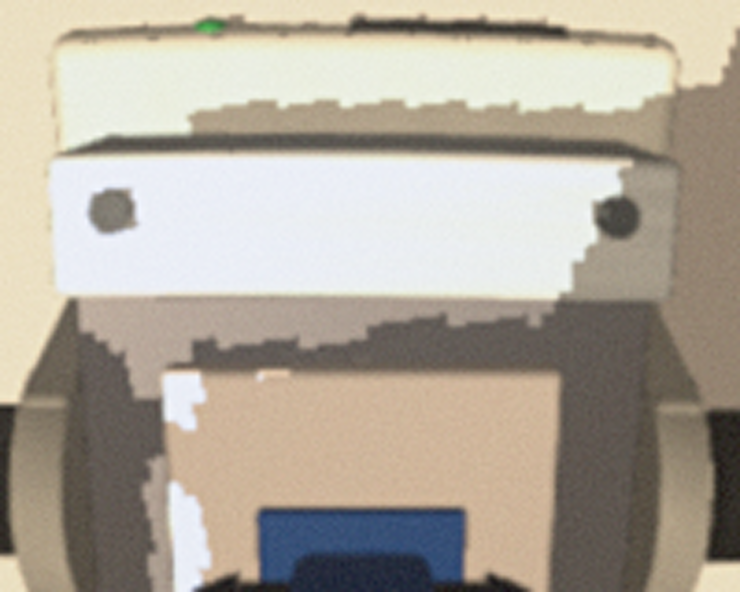

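The crop shows the tile edge (163,371)–(558,372) parallel to the lip edge (55,293)–(668,299), centred, and still clear of it. I'll refit from this closer view.

```bash
python3 - <<'E'
from rel import *
from scipy.spatial.transform import Rotation as Ro
def frame(n,ydir):
    y=ydir-n*(ydir@n); y/=np.linalg.norm(y); return np.stack([np.cross(y,n),y,n],1)
P,im=wcloud('w3'); S=3.7
px=lambda u,v:(220+u/S-.4,85+v/S-.4)
def box(u0,u1,v0,v1):
    a=[int(k) for k in px(u0,v0)+px(u1,v1)]; return P[a[1]:a[3],a[0]:a[2]].reshape(-1,3)
f=plane(np.r_[box(95,640,308,358),box(570,640,380,560)]); l=plane(box(75,655,170,280)); t=plane(np.r_[box(180,245,385,560),box(475,545,385,560),box(180,545,380,490)])
print('slopes',[ (np.degrees(np.arccos(k[1][2])),k[2],k[3]) for k in(f,l,t)],'lip h',(l[0]-f[0])@l[1])
E1=wplane('w3',[px(55,293),px(668,299)],l[1],l[0]); T=wplane('w3',[px(163,371),px(558,372)],t[1],t[0])
n=f[1]+l[1]; n/=np.linalg.norm(n); Rf=frame(n,E1[1]-E1[0]); O=E1.mean(0)+40*Rf[:,0]; O=O-n*((O-f[0])@n)
Rt=frame(t[1],T[1]-T[0]); C=T.mean(0)+40*Rt[:,0]-6*Rt[:,2]
print('O',O,'tile in face',Rf.T@(C-O),'rot',Ro.from_matrix(Rf.T@Rt).as_rotvec(),np.linalg.norm(E1[1]-E1[0]),np.linalg.norm(T[1]-T[0]))
o=manip.get_obs(); p,R=o['position'],o['orientation']
np.savez('fit.npz',Rf=Rf,O=O,tR=R.T@Rt,tp=R.T@(C-p))
E
python3 st.py
```

```text
slopes [(np.float64(14.250885009068893), np.float64(0.5775012592904285), 2863), (np.float64(14.245020348510058), np.float64(0.6233979550588462), 4569), (np.float64(14.398848152589093), np.float64(0.5507537367607187), 4490)] lip h 12.944718448329077
O [632.523 -33.842  89.229] tile in face [10.967  0.235  6.973] rot [-0.001 -0.003  0.007] 84.34468763920673 54.63706302179638
t 5.5833 tile in face [10.967  0.235  6.973] rot [-0.001 -0.003  0.007] force face axes [-1.062  0.503 -1.304] torque [0.1   0.296 0.013] grip 29.999868921004236
```

```bash
python3 -m handwheel '0 0 0 0 0 3 0;0 0 0 0 0 5 0;0 0 0 0 0 5.5 0;0 0 0 0 0 5.5 0;0 0 0 0 0 5.5 0;0 0 0 0 0 5.5 0'; python3 st.py
python3 -m handwheel '0 0 0 3 0 0 0;0 0 0 6 0 0 0;0 0 0 8 0 0 0;0 0 0 10 0 0 0;0 0 0 12 0 0 0;0 0 0 14 0 0 0;0 0 0 14 0 0 0;0 0 0 14 0 0 0'; python3 st.py
```

```text
time_s: 6.08
position: [597.7, -24.6, 264.2]
orientation: [[-0.947, 0.207, 0.247], [0.2, 0.978, -0.055], [-0.253, -0.003, -0.967]]
contact_force: [-0.2, 0.9, -0.9]
grip_width: 0.22
finger_force: 30.0
t 6.0833 tile in face [10.856  0.266  1.329] rot [-0.001 -0.002  0.008] force face axes [-0.567  0.872 -0.796] torque [ 0.085  0.271 -0.034] grip 29.999941061250865
time_s: 6.75
position: [584.3, -21.8, 260.6]
orientation: [[-0.947, 0.207, 0.247], [0.2, 0.978, -0.055], [-0.253, -0.003, -0.967]]
contact_force: [-0.1, 0.8, -1.3]
grip_width: 0.225
finger_force: 30.0
t 6.75 tile in face [-3.285  0.121  1.208] rot [-0.001 -0.002  0.008] force face axes [-0.563  0.761 -1.159] torque [ 0.066  0.354 -0.033] grip 29.999899808317423
```

Under the lip without contact. Now the last ~8.7 mm, gently.

```bash
python3 -m handwheel '0 0 0 2 0 0 0;0 0 0 4 0 0 0;0 0 0 5.5 0 0 0;0 0 0 6.5 0 0 0;0 0 0 7.2 0 0 0;0 0 0 7.2 0 0 0;0 0 0 7.2 0 0 0'; python3 st.py
python3 -m handwheel '0 0 0 0.5 0 0 0;0 0 0 1 0 0 0;0 0 0 1.5 0 0 0;0 0 0 1.5 0 0 0;0 0 0 1.5 0 0 0'; python3 st.py
```

```text
time_s: 7.33
position: [577.6, -20.3, 258.9]
orientation: [[-0.947, 0.207, 0.247], [0.2, 0.978, -0.055], [-0.253, -0.003, -0.967]]
contact_force: [-0.7, 0.1, -1.6]
grip_width: 0.222
finger_force: 30.0
t 7.3333 tile in face [-10.346   0.115   1.172] rot [-0.001 -0.002  0.008] force face axes [-1.059 -0.057 -1.332] torque [ 0.059  0.303 -0.016] grip 29.999872273765504
time_s: 7.75
position: [576.6, -20.2, 258.8]
orientation: [[-0.946, 0.207, 0.249], [0.2, 0.978, -0.055], [-0.255, -0.003, -0.967]]
contact_force: [1.9, -0.9, -1.1]
grip_width: 0.229
finger_force: 30.0
t 7.75 tile in face [-11.056   0.027   1.326] rot [-0.001 -0.004  0.007] force face axes [ 1.705 -0.497 -1.585] torque [-0.146 -0.236 -0.025] grip 30.001860642805696
```

The tile is on the stop: about +2.5 N along x. Now press down.

```bash
python3 -m handwheel '0 0 0 0 0 1 0;0 0 0 0 0 2 0;0 0 0 0 0 3 0;0 0 0 0 0 3 0;0 0 0 0 0 3 0;0 0 0 0 0 3 0'; python3 st.py
```

```text
time_s: 8.25
position: [577.4, -20.3, 256.0]
orientation: [[-0.946, 0.207, 0.249], [0.2, 0.978, -0.055], [-0.255, -0.003, -0.967]]
contact_force: [1.9, -0.9, 4.0]
grip_width: 0.223
finger_force: 30.0
t 8.25 tile in face [-10.983   0.143  -1.561] rot [-0.    -0.004  0.007] force face axes [ 2.989 -0.466  3.387] torque [-0.184 -0.492 -0.059] grip 30.00265058130026
```

```bash
python3 -m handwheel '0 0 0 0.3 0 0.5 0;0 0 0 0.3 0 0.5 0;0 0 0 0.3 0 0.5 0;0 0 0 0.3 0 0.5 0;0 0 0 0.3 0 0.5 0;0 0 0 0.3 0 0.5 0'; python3 st.py
python3 - <<'E'
from go import *
snap('wrist','w4'); im=cv2.imread('pics/w4.png')[75:235,220:420]; cv2.imwrite('pics/w4c.png',cv2.resize(im,None,fx=3.7,fy=3.7,interpolation=cv2.INTER_CUBIC))
E
```

```text
time_s: 8.75
position: [577.4, -20.3, 255.6]
orientation: [[-0.946, 0.207, 0.249], [0.2, 0.978, -0.055], [-0.255, -0.003, -0.967]]
contact_force: [3.3, -1.6, 5.5]
grip_width: 0.228
finger_force: 30.0
t 8.75 tile in face [-10.986   0.137  -1.94 ] rot [-0.    -0.004  0.007] force face axes [ 4.787 -0.841  4.43 ] torque [-0.159 -0.577 -0.121] grip 30.002502291463315
```

View pics/w4c.png

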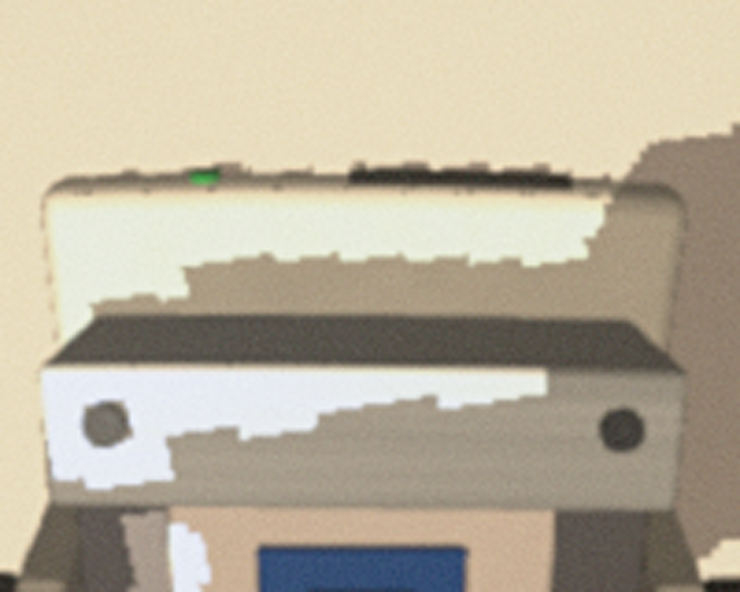

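The picture shows the tile's edge under the lip and centred: tile 168–555, lip 48–675. The tile is square to the lip, the handle is clear of it, and the tile is pressed with about 6 N. Handing in.

```bash
python3 st.py; python3 -c "
from plant import manip
print(manip.hand_in())"
```

```text
t 8.8 tile in face [-10.972   0.138  -1.911] rot [-0.    -0.004  0.007] force face axes [4.144 0.227 4.204] torque [-0.16  -0.546 -0.104] grip 30.00253309495747
the job is handed in; nothing more can be done
None
```

I handed the job in at 8.8 s with the tile under the lip against the stop, square and centred, pressed on the face with about 6 N and still gripped at 30 N; the hand-in returned no verdict.

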